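# Turn the glue warmer off

## Robot

A 6-joint arm with a two-finger parallel gripper is mounted at the origin on a cart in front of the work surface, level with it; the furniture and walls round the work are solid. World frame = base frame: x ahead of the robot, y to its left, z up, the work surface at z = 0. Lengths are in m, angles in degrees, forces in N, time in s.
With the tool pointing down it reaches from about 0.25 to 0.725 m from the base axis. Payload 9.7 kg.
Tool frame: the origin (TCP) lies at the very end of the fingers, on their centre line; the grasp point (between the pads) lies 19 mm behind it; z points along the fingers, y is the line along which they close (so a half turn about z gives the same grasp; the last joint's range is limited). The gripper opens to 85 mm and grips with 20 to 120 N. Pads are 22 mm wide; open, the fingers measure 114 mm over their backs; the gripper's body (76 mm by 85 mm) begins 54 mm behind the grasp point. The pads swing forward as they close: fully open they stand 13 mm farther back than shut.
Start: joints at [74.313, 4.979, 10.078, 95.1, 0, 90], TCP at [0.149, 0.53, 0.231] pointing down, gripper open.
Joint ranges: [-179.16, 179.16], [-48.56, 103.87], [-65.8, 70.77], [-126.05, 130.52], [-82.76, 87.17], [-180, 180]. Speed limits (degrees/s): [127.2, 127.2, 147.25, 180, 180, 180].

## Interface

Orientations are given as [roll, pitch, yaw] about the fixed x, y, z axes, in that order (R = Rz(yaw) Ry(pitch) Rx(roll)).
In Python, from workcell import bot gives the robot as it stands.
- The arm moves only by the tool arm_command, never from a script. Its argument "series" is a list of rows, each a list of 4 numbers: the shift along the tool's x, y, z in m, then the turn about the tool's z in rad. A call has exactly 5 rows; each row is the pose to reach, as a shift and turn from the pose commanded when the call began, along the tool's axes at that moment; what a row does not reach only later rows make up. A row lasts 1/10 s, in which the tool goes at most 50 mm and 8.59 degrees, less where a joint would pass 70% of its speed; a pose out of reach is approached as far as the arm can. A call with a gripper value outside its range is refused whole. "hand" is the finger opening in m, from 0 to 0.0854, set as the call begins (left out, the last holds). The fingers move at their own pace and stop on an object; "grip_force" is the grip in N (left out, the last holds). Time passes only in rows, so rows that repeat a pose let the fingers close, or fill a call up. It gives the time, the measured TCP pose, the force, the opening and the grip force at its end, in the units of the state.
- bot.get_obs(): the state, without advancing time (a new reading comes with each control period).
- bot.camera(name): name is "side" or "top"; returns a dict with "color" (400x640x3 uint8, blue, green, red), "camera_matrix" (3x3 intrinsics, pixels), "xyz" and "orientation" of the camera in the world. Camera axes: x right, y up, looking along -z (the intrinsics and any distortion apply to the point x, -y, -z); pixel columns grow to the right and rows downward; lengths in m; the calibration is good to about 2 mm. A picture is of the moment at which its call begins. There is no depth.
- bot.job_done(): hands the job in; it is judged then, once.
Trained networks look in the newest picture that a camera, given by its name, has taken for a name from the list of things; names that differ only in an ending like _2 or _b are one class to them, and where a whole thing is asked for, a point or a joint stands for the part that bears it (a point fixed in the world has none). Each returns a list of dicts, best first, with "confidence" (0 to 1); they miss things now and then, are a little off and sometimes report something else, mostly with a low value. They report only what shows in the picture. A call takes as long as a camera call. They do not tell look-alikes from the thing itself.
- bot.find_in(camera, target): "location" ([column, row] in pixels, amid what is visible of it).
- bot.mark_of(camera, target): "location" ([column, row] in pixels: a listed point, or the origin of a listed thing).
The state is a dict: "time": time; "q": joint angles; "qd": joint speeds; "joint_efforts": joint torques, N m; "ee_pos": TCP position; "tcp_rot": TCP orientation; "wrist_force": force on the tool from outside, world axes, zero at the start; "torque": the same for the moment, N m; "opening": finger opening in m; "grasp_force": force on a finger pad.
Only numpy, scipy, OpenCV 4.12 (cv2) and the standard library are available. Lean on these libraries where they do the work, as an engineer would, in place of code of your own. Each camera call takes 0.05 s, during which the arm holds its last target. There are 200 camera calls.

## Task

The glue is warm enough: turn the knob of the glue warmer (the longer box, with the tin standing on its round hot plate) anticlockwise all the way to its off stop, and let go. Leave the knob of the lamp's dimmer box as it is set, and leave the tin standing where it is on the plate.

Things in the scene. Friction and masses are not known exactly. Their poses are not given: they have to be found in the camera images.
- warmer_knob (a joint): Angle of the glue warmer's knob, rad. 0 = off, the fully anticlockwise stop (seen from above), pointer at the long white mark, front left of the scale; grows clockwise to 4.71 at the other stop. Starts between 0.7 and 1.4. Friction only (about 0.05 N m): no spring, no clicks. The warmer: fixed grey case 248 x 122 mm, 50 mm high, knob near the robot; left or right of the dimmer box.
- warmer_knob_grip (a point): Point on the upright axis of the warmer's knob, 87 mm above the bench. Black knob: round skirt 44 mm across, on it a grip bar 42 mm long, 14 mm wide, white pointer line near one end of its top. The point is 7 mm below the bar's top, 23 mm above the skirt's, 37 mm above the case. Turns with the knob: z up, x along the bar away from the pointer end, y across the bar (the way to pinch it).
- dimmer_knob_pointer (a point): Point on the pointer end of the other knob's bar, 20 mm from its axis, 7 mm below the bar's top; axes as for the warmer's knob. The same kind of knob, on the lamp's dimmer: a shorter grey case 124 x 112 mm, 42 mm high, fixed, nothing else on top. The lamp's shade hangs 0.4 m above the bench behind and right of the work. To stay as it is set.
- glue_tin: Flat round tin with a green lid, 67 mm across, 22 mm high, loose on the warmer's round dark steel hot plate (88 mm across, top 60 mm above the bench, centre 128 mm behind the knob's axis along the case). Origin: centre of its underside; z up. To stay there.
There are look-alikes about, which are no part of the job. Of the things like the glue_tin, leave any that is brown, purple or yellow; of the rest the larger one is meant.

How it is judged:
By the outcome, as a careful person would: the job done as asked, in the order asked, and still so for the second after the job is handed in, with the robot touching nothing.
It also fails if it takes over 35 s, if anything falls off the work surface, if the arm or the gripper's body presses on something with over 40 N, if the wrist force passes 120 N, or if a joint passes its speed limit or range.

## Working session

There is one attempt and no reset: what is moved stays moved. The work goes in short steps, Python scripts to look and compute and a tool call to move; the robot and the scene stay as the last step left them, time stands still between calls to the robot, and variables do not carry over. Pictures are saved under pics/ and viewed, at most 10 in all, crops included, and the job is handed in when it is done.

Besides the shell and the picture viewer there is one more tool, called after "Request:" as name(argument=value, ...) on one line, values as JSON. arm_command: Moves the arm, as the interface text tells. Its arguments: {"type":"object","properties":{"series":{"type":"array"},"hand":{"type":"number"},"grip_force":{"type":"number"}},"required":["series"]}

```bash
mkdir -p pics
cat > h.py <<'E'
import numpy as np, cv2, json
from workcell import bot
from scipy.spatial.transform import Rotation as R
def ray(c,px):
    K=np.array(c["camera_matrix"]); o=np.array(c["orientation"])
    Rm=o if o.shape==(3,3) else R.from_euler('xyz',o,degrees=True).as_matrix()
    d=np.linalg.inv(K)@[px[0],px[1],1]; return np.array(c["xyz"]),Rm@[d[0],-d[1],-d[2]]
def at_z(c,px,z):
    p,d=ray(c,px); return p+d*(z-p[2])/d[2]
E
python3 - <<'E'
from h import *
ims=[]
for n in("top","side"):
    c=bot.camera(n); cv2.imwrite(f"pics/{n}0.png",c["color"]); print(n,{k:v for k,v in c.items() if k!="color"})
    for t,z in(("warmer_knob_grip",.087),("dimmer_knob_pointer",.079),("glue_tin",.06)):
        for r in bot.mark_of(n,t): print(t,np.round(r["location"],1),round(r["confidence"],2),np.round(at_z(c,r["location"],z),3))
print(bot.get_obs())
E
```

```text
top {'camera_matrix': array([[455.8989468 ,   0.        , 319.67464241],
       [  0.        , 455.8989468 , 204.49591688],
       [  0.        ,   0.        ,   1.        ]]), 'xyz': array([0.50635226, 0.10230172, 0.92194038]), 'orientation': array([  5.05657976,   0.14660605, -88.77265403])}
warmer_knob_grip [398.  246.8] 0.71 [ 0.506 -0.038  0.087]
dimmer_knob_pointer [235.1 245.1] 0.68 [0.502 0.26  0.079]
glue_tin [396.7 177.9] 0.96 [ 0.637 -0.04   0.06 ]
glue_tin [318.  251.6] 0.9 [0.494 0.107 0.06 ]
glue_tin [254.4 166.9] 0.79 [0.652 0.233 0.06 ]
glue_tin [311.1 188. ] 0.62 [0.614 0.123 0.06 ]
glue_tin [299.2 142.6] 0.59 [0.701 0.148 0.06 ]
side {'camera_matrix': array([[366.24259578,   0.        , 318.80517192],
       [  0.        , 366.24259578, 199.80787636],
       [  0.        ,   0.        ,   1.        ]]), 'xyz': array([0.27783746, 0.77253233, 0.53213856]), 'orientation': array([  58.38848856,   -0.43022695, -156.31994497])}
warmer_knob_grip [363.8 178.4] 0.59 [ 0.502 -0.035  0.087]
dimmer_knob_pointer [316.5 243.8] 0.92 [0.508 0.251 0.079]
glue_tin [318.3 176.7] 0.95 
[... 176 characters left out ...]
[262.6 224.3] 0.52 [0.654 0.215 0.06 ]
{'time': 0.4, 'q': array([7.43145297e+01, 4.98190699e+00, 1.00725742e+01, 9.51000983e+01,
       6.20267162e-05, 8.99999466e+01]), 'qd': array([-0.04603958, -0.03791932,  0.03986418, -0.06828362, -0.02145933,
        0.06364431]), 'joint_efforts': array([ 2.03014429e-05, -5.19500470e+01,  4.64384401e+01,  3.45156775e-03,
        1.08314390e-05,  7.82249487e-06]), 'ee_pos': array([0.14868531, 0.52948138, 0.23120473]), 'tcp_rot': array([-1.79990569e+02, -6.20355069e-05,  1.64314583e+02]), 'wrist_force': array([0.14694965, 0.33472381, 0.45934891]), 'torque': array([ 0.02985427,  0.03615182, -0.03458061]), 'grasp_force': 0.0, 'opening': 0.08533795262898705}
```

View pics/top0.png

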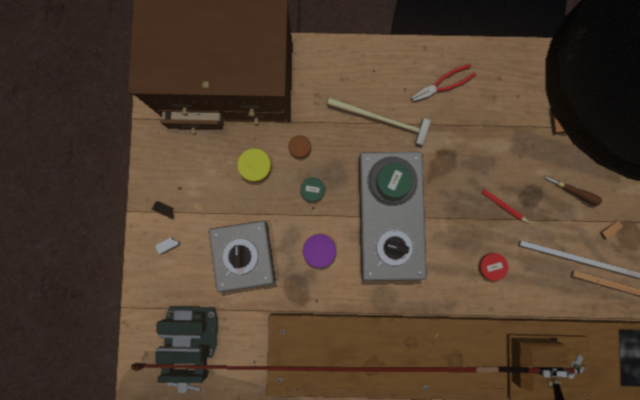

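View pics/side0.png

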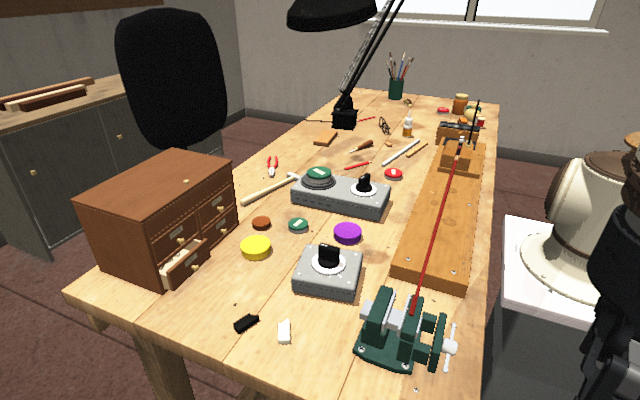

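The top view shows the warmer on the right, with its knob at (397,247) and the green tin on its plate at (396,181). The dimmer is on the left, with its knob at (239,256). The small green tin at (312,189) and the yellow, purple and brown ones are look-alikes: the larger green tin on the plate is the one meant. I'll confirm this in an enlarged crop.

Run:
```python
from h import *
c=cv2.imread("pics/top0.png"); a=cv2.resize(c[215:280,365:430],None,fx=6,fy=6,interpolation=cv2.INTER_CUBIC)
b=cv2.resize(c[145:290,355:435],(215,390),interpolation=cv2.INTER_CUBIC)
cv2.imwrite("pics/crop1.png",cv2.convertScaleAbs(np.hstack([a,b]),alpha=1.6))
```

```text
(no output)
```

View pics/crop1.png

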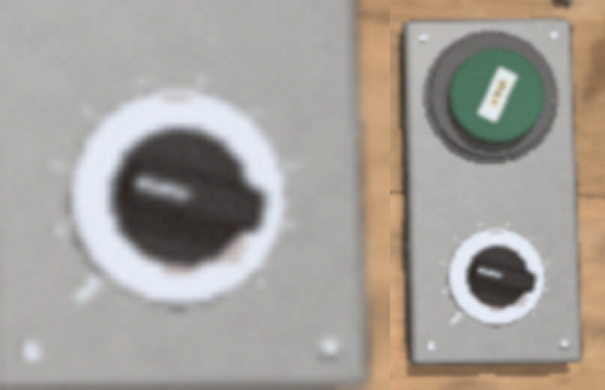

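The crop confirms it: the longer case carries the green-lidded tin on the hot plate. Its knob pointer points left, about 15° above horizontal, and the long off mark is front-left, about 60° anticlockwise of the pointer.

```bash
cat >> h.py <<'E'
def plan(p,yaw):
    o=bot.get_obs(); Rm=R.from_euler('xyz',o["tcp_rot"],degrees=True).as_matrix()
    s=Rm.T@(np.array(p)-o["ee_pos"]); t=(o["tcp_rot"][2]-yaw+180)%360-180
    print("shift",np.round(s,4),"turn",round(np.radians(t),3),"t",o["time"])
E
python3 - <<'E'
from h import *
c=bot.camera("top"); s=215/80
f=lambda x,y,z:at_z(c,(365+(x+.5)/6-.5,215+(y+.5)/6-.5),z)
ctr=f(178,196,.05); print("disc",ctr)
m=f(88,290,.05)-ctr; print("off",np.degrees(np.arctan2(m[1],m[0])))
a=f(138,180,.094);b=f(188,192,.094);e=f(263,215,.094);print("ptr",a,b,e)
for u,v in((a,b),(a,e)):
    d=u-v;print(np.degrees(np.arctan2(d[1],d[0])))
g=lambda x,y,z:at_z(c,(355+x*80/215,145+y*145/390),z)
for p in((405-390,20),(568-390,20),(413-390,360),(580-390,360)):print(g(*p,.05))
print("plate",at_z(c,(392.5,180.5),.06))
plan([.506,-.039,.16],75)
E
```

```text
disc [ 0.50476823 -0.03748471  0.05      ]
off 136.9338926818422
ptr [ 0.50939165 -0.01834887  0.094     ] [ 0.50611263 -0.03343314  0.094     ] [ 0.49970129 -0.05604155  0.094     ]
77.73583678810583
75.58213651893811
[0.68644677 0.02904693 0.05      ]
[ 0.68890301 -0.08847456  0.05      ]
[0.44399088 0.02013813 0.05      ]
[ 0.44653014 -0.09735091  0.05      ]
plate [ 0.63140492 -0.0316598   0.06      ]
shift [-0.4977 -0.4507  0.0713] turn 1.559 t 0.45
```

Request:
arm_command(series=[[-0.12, -0.11, 0.0, 0.15], [-0.16, -0.14, 0.0, 0.3], [-0.2, -0.18, 0.0, 0.45], [-0.23, -0.21, 0.0, 0.6], [-0.27, -0.24, 0.0, 0.75]], hand=0.045)

```text
time: 0.95
ee_pos: [0.2832, 0.3168, 0.2314]
tcp_rot: [180.0, -0.0, 121.0]
wrist_force: [1.7, 0.2, 0.5]
opening: 0.045
grasp_force: 0.0
```

```bash
python3 -c "
from h import *
plan([.5045,-.0375,.15],77)"
```

```text
shift [-0.4177  0.007   0.0814] turn 0.768 t 0.95
```

Request:
arm_command(series=[[-0.05, 0.0, 0.01, 0.15], [-0.1, 0.0, 0.02, 0.3], [-0.15, 0.0, 0.03, 0.45], [-0.2, 0.0, 0.04, 0.6], [-0.24, 0.0, 0.045, 0.75]])

```text
time: 1.45
ee_pos: [0.4081, 0.1113, 0.1858]
tcp_rot: [180.0, -0.0, 78.0]
wrist_force: [1.2, 0.1, -0.5]
opening: 0.0452
grasp_force: 0.0
```

```bash
python3 -c "
from h import *
plan([.5045,-.0375,.15],77)"
```

```text
shift [-0.1255  0.1252  0.0359] turn 0.017 t 1.45
```

Request:
arm_command(series=[[-0.03, 0.03, 0.01, 0.017], [-0.06, 0.06, 0.02, 0.017], [-0.09, 0.09, 0.03, 0.017], [-0.125, 0.125, 0.036, 0.017], [-0.1255, 0.1252, 0.036, 0.017]])

```text
time: 1.95
ee_pos: [0.5063, -0.0386, 0.1485]
tcp_rot: [-179.9, 0.1, 77.1]
wrist_force: [-0.9, 0.3, 0.1]
opening: 0.0453
grasp_force: 0.0
```

Request:
arm_command(series=[[0, 0, 0, 0], [0, 0, 0, 0], [0, 0, 0, 0], [0, 0, 0, 0], [0, 0, 0, 0]])

```text
time: 2.45
ee_pos: [0.5048, -0.0339, 0.1507]
tcp_rot: [180.0, -0.0, 77.5]
wrist_force: [-0.2, 0.2, 0.5]
opening: 0.045
grasp_force: 0.0
```

Run:
```python
from h import *
plan([.5045,-.0375,.072],77)
ims=[]
for n,t in(("top",(340,140,460,290)),("side",(290,120,420,230))):
    c=bot.camera(n); x0,y0,x1,y1=t
    ims.append(cv2.resize(c["color"][y0:y1,x0:x1],(390,400),interpolation=cv2.INTER_CUBIC))
    for r in bot.mark_of(n,"warmer_knob_grip"): print(n,np.round(r["location"],1),round(r["confidence"],2),np.round(at_z(c,r["location"],.087),3))
cv2.imwrite("pics/c2.png",np.hstack(ims))
```

```text
shift [-0.0036  0.0004  0.0787] turn 0.008 t 2.45
top [394.9 247.8] 0.44 [ 0.504 -0.033  0.087]
side [360.6 177.9] 0.64 [ 0.51  -0.034  0.087]
```

View pics/c2.png

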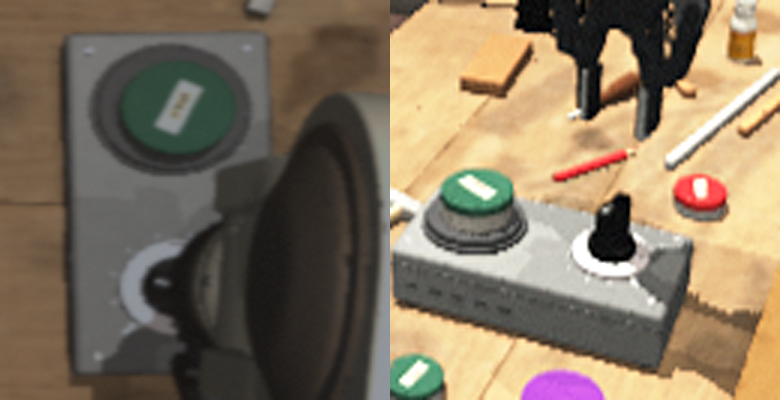

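The left half shows the gripper over the knob with the tin undisturbed. The right half shows the fingers above the knob bar with the path down clear. Descending now.

Request:
arm_command(series=[[-0.002, 0, 0.02, 0], [-0.002, 0, 0.04, 0], [-0.002, 0, 0.055, 0], [-0.002, 0, 0.07, 0], [-0.002, 0, 0.078, 0]])

```text
time: 3.15
ee_pos: [0.504, -0.0365, 0.0709]
tcp_rot: [-179.9, 0.0, 77.4]
wrist_force: [-0.5, -0.8, -0.2]
opening: 0.045
grasp_force: 0.0
```

Request:
arm_command(series=[[0, 0, 0, 0], [0, 0, 0, 0], [0, 0, 0, 0], [0, 0, 0, 0], [0, 0, 0, 0]], hand=0.0, grip_force=25)

```text
time: 3.65
ee_pos: [0.5038, -0.0364, 0.073]
tcp_rot: [-179.9, -0.0, 77.4]
wrist_force: [-5.3, 0.6, 1.0]
opening: 0.0139
grasp_force: 27.3
```

Request:
arm_command(series=[[0, 0, 0, 0], [0, 0, 0, 0], [0, 0, 0, 0], [0, 0, 0, 0], [0, 0, 0, 0]])

```text
time: 4.15
ee_pos: [0.5038, -0.0364, 0.073]
tcp_rot: [-179.9, -0.0, 77.4]
wrist_force: [-5.9, 1.1, 2.6]
opening: 0.0135
grasp_force: 27.3
```

```bash
python3 -c "
from h import *
o=bot.get_obs();print(o['q'],o['wrist_force'],o['torque'],o['opening'],o['grasp_force'])"
```

```text
[-4.14225719e+00 -1.17927688e+00 -1.37539519e+01  7.74794128e+01
  1.57691286e-02  9.84594028e+01] [-5.9440655   1.14296966  2.57982158] [ 0.25180537  1.01389666 -0.06835556] 0.013479803607119053 27.302720546722412
```

Request:
arm_command(series=[[0, 0, 0, -0.1], [0, 0, 0, -0.2], [0, 0, 0, -0.3], [0, 0, 0, -0.4], [0, 0, 0, -0.5]])

```text
time: 4.65
ee_pos: [0.5036, -0.0363, 0.073]
tcp_rot: [-179.9, -0.1, 106.3]
wrist_force: [-8.1, 1.8, 2.9]
opening: 0.0135
grasp_force: 27.4
```

Request:
arm_command(series=[[0, 0, 0, -0.08], [0, 0, 0, -0.16], [0, 0, 0, -0.24], [0, 0, 0, -0.32], [0, 0, 0, -0.4]])

```text
time: 5.15
ee_pos: [0.5034, -0.0364, 0.073]
tcp_rot: [-179.9, -0.1, 129.1]
wrist_force: [-8.6, 0.6, 3.5]
opening: 0.0134
grasp_force: 27.5
```

```bash
python3 -c "
from h import *
o=bot.get_obs();print(o['tcp_rot'],o['wrist_force'],o['torque'],o['opening'],o['grasp_force'])"
```

```text
[-1.79932736e+02 -9.09143951e-02  1.29148031e+02] [-8.58338994  0.61910571  3.52632519] [ 0.296137    1.67240683 -0.05698275] 0.013412928418869322 27.49999612569809
```

Request:
arm_command(series=[[0, 0, 0, -0.03], [0, 0, 0, -0.06], [0, 0, 0, -0.09], [0, 0, 0, -0.12], [0, 0, 0, -0.14]])

```text
time: 5.65
ee_pos: [0.5032, -0.0364, 0.073]
tcp_rot: [-179.9, -0.1, 137.0]
wrist_force: [-8.9, 1.8, 4.5]
opening: 0.0135
grasp_force: 27.5
```

```bash
python3 -c "
from h import *
o=bot.get_obs();print(o['tcp_rot'],o['wrist_force'],o['torque'],o['opening'],o['grasp_force'])"
```

```text
[-1.79930627e+02 -1.04455608e-01  1.37047521e+02] [-8.88454094  1.79144422  4.51246621] [ 0.26201663  1.76631363 -0.03047846] 0.013482890776636511 27.51712918281555
```

Not at the stop yet. I'll keep turning in small steps and watch the torque.

Request:
arm_command(series=[[0, 0, 0, -0.015], [0, 0, 0, -0.03], [0, 0, 0, -0.04], [0, 0, 0, -0.05], [0, 0, 0, -0.06]])

```text
time: 6.15
ee_pos: [0.5032, -0.0364, 0.073]
tcp_rot: [-180.0, -0.1, 140.3]
wrist_force: [-9.0, 1.3, 4.3]
opening: 0.0136
grasp_force: 47.4
```

```bash
python3 -c "
from h import *
o=bot.get_obs();print(o['tcp_rot'],o['wrist_force'],o['torque'],o['opening'],o['grasp_force'])"
```

```text
[-1.79951824e+02 -1.18967702e-01  1.40343621e+02] [-9.02229994  1.33034486  4.33375947] [ 0.42703425  1.85407905 -1.31257616] 0.013592032767228347 47.38092119805515
```

The torque jumped to 1.3 N m, so this is the stop. Letting go and rising.

Request:
arm_command(series=[[0, 0, 0, 0], [0, 0, 0, 0], [0, 0, 0, 0], [0, 0, 0, 0], [0, 0, 0, 0]], hand=0.045)

```text
time: 6.65
ee_pos: [0.5046, -0.0366, 0.0724]
tcp_rot: [180.0, 0.0, 140.4]
wrist_force: [0.2, -0.0, 0.3]
opening: 0.0451
grasp_force: 0.0
```

Request:
arm_command(series=[[0, 0, -0.02, 0], [0, 0, -0.04, 0], [0, 0, -0.06, 0], [0, 0, -0.09, 0], [0, 0, -0.13, 0]])

```text
time: 7.15
ee_pos: [0.5037, -0.0365, 0.2021]
tcp_rot: [-179.9, -0.1, 140.4]
wrist_force: [0.8, 1.0, -0.6]
opening: 0.0449
grasp_force: 0.0
```

Request:
arm_command(series=[[0.0, 0.05, 0, 0], [0.0, 0.1, 0, 0], [0, 0.15, 0, 0], [0, 0.2, 0, 0], [0, 0.22, 0, 0]])

```text
time: 7.65
ee_pos: [0.6462, 0.1364, 0.2007]
tcp_rot: [-180.0, -0.1, 140.6]
wrist_force: [-0.0, -0.1, -0.6]
opening: 0.0452
grasp_force: 0.0
```

Run:
```python
from h import *
o=bot.get_obs();print(o['ee_pos'],o['wrist_force'],o['torque'])
ims=[]
for n,t in(("top",(340,140,460,290)),("side",(290,120,420,230))):
    c=bot.camera(n); x0,y0,x1,y1=t
    ims.append(cv2.resize(c["color"][y0:y1,x0:x1],(390,400),interpolation=cv2.INTER_CUBIC))
cv2.imwrite("pics/c3.png",cv2.convertScaleAbs(np.hstack(ims),alpha=1.5))
```

```text
[0.64624533 0.13635678 0.20067049] [-0.01712656 -0.05768002 -0.57921874] [-0.02033183 -0.02921629  0.03723586]
```

View pics/c3.png

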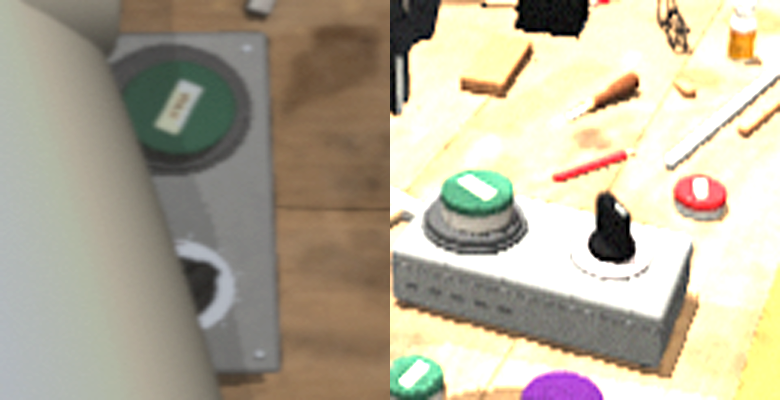

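The tin hasn't moved, and the side view shows the pointer turned toward the front-left. The arm hides the knob from the top camera, so I'll move it aside and check.

Request:
arm_command(series=[[0.05, 0, -0.01, 0], [0.1, 0, -0.02, 0], [0.15, 0, -0.03, 0], [0.2, 0.01, -0.03, 0], [0.25, 0.02, -0.03, 0]])

```text
time: 8.25
ee_pos: [0.4663, 0.3042, 0.2333]
tcp_rot: [179.9, 0.0, 140.3]
wrist_force: [-0.1, 0.4, 0.3]
opening: 0.0448
grasp_force: 0.0
```

Run:
```python
from h import *
c=bot.camera("top")["color"]
a=cv2.resize(c[215:280,365:430],(390,390),interpolation=cv2.INTER_CUBIC)
b=cv2.resize(c[145:290,355:435],(215,390),interpolation=cv2.INTER_CUBIC)
cv2.imwrite("pics/c4.png",cv2.convertScaleAbs(np.hstack([a,b]),alpha=1.6))
```

```text
(no output)
```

View pics/c4.png

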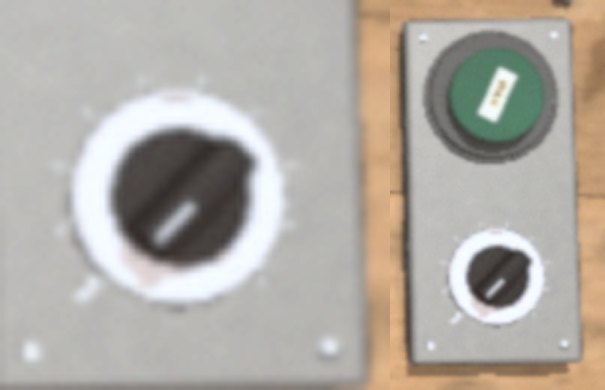

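The pointer line runs from (195,205) to (158,242), toward the off mark at (88,290), so the knob is at its stop. The tin is where it was.

```bash
python3 -c "
from workcell import bot
print(bot.job_done())"
```

```text
the job is handed in; nothing more can be done
None
```

The glue warmer's knob is turned anticlockwise to its off stop and released, the tin has not moved on its plate, I never touched the dimmer knob, and the job is handed in.

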